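# Clamp a pressure coupling to the set force

## Task

Stand the large necked steel coupling on its wide foot on the bed of the bench vice, between the V jaw and the sliding jaw: set it down, don't drop it, and let go. Then turn the vice's black bar knob clockwise to clamp it fully home in the V, until the metal indicator tab pops out of the spring housing, and stop there: squeezing on much further damages the coupling. Leave the other things on the bench where they are.

Things in the scene. Friction and masses are not known exactly. Their poses are not given: they have to be found in the camera images.
- coupling_center (a point): the work: large steel coupling, loose, about 0.4 kg, standing upright. Wide round body 40 mm across and 45 mm high, above it a round neck 24 mm across and 50 mm long (95 mm in all). This point is on its axis, half-way up (47.5 mm above its foot). Grip it by the upper half of the neck. Told from the other steel parts by its size and neck
- coupling: the same coupling; origin under the centre of its foot
- vice: bench vice, bolted down; position and yaw vary. Origin on the table; y runs from drive housing to V jaw, z up. In mm: bed 110 x 290, top z 12, y -150 to 140; grey drive housing y -138 to -52, 70 wide, top z 46, knob on it at y -95; V jaw y 42 to 88, top z 53, 120 degree groove open to -y; grey spring housing behind it, y 96 to 132, 70 wide, top z 56; in the middle the flat sliding jaw, 28 thick, top z 51
- nest (a point): point fixed on the vice: where the coupling's half-way point is when it stands on the bed pressed home in the V (at x = 0, y = 30, z = 59.5 mm on the vice). The sliding jaw's place varies and is not reported: it starts 6 to 14 mm further open than the coupling needs, so set down 3 mm short of this point (towards the vice's -y) it always fits; axes as the vice's
- vjaw: the V jaw, 64 mm wide, 40 mm high. It is sprung: it yields towards the spring housing only once pressed with the set force (12 N), then the spring adds 4 N for each mm (at most 5 mm)
- knob_grip (a point): on the axis of the knob, at the height to grip (78 mm above the table, 4 mm above the middle of the bar). The knob is a black bar 52 mm long, 14 mm thick, 36 mm high (56 to 92 mm above the table) on a round hub; the bar lies along this point's x axis, its z is up
- knob (a joint): angle of the knob (rad), grows as it is turned clockwise seen from above, which closes the jaw by about 6 mm per rad; starts at 0 to 0.2 and does not tell where the jaw is; turns stiffly (0.18 N m plus up to 0.15 N m from the load) and stays where it is left. From start to the set force takes about 1.1 to 2.5 rad
- tab (a joint): how far the indicator tab stands out (m): 0 below the set force, then it pops out 8 mm for each mm the V jaw yields: 0.012 m or more is out; 0.012 to 0.020 is right, beyond 0.025 the squeeze is too much. From the first yielding, about 0.25 rad of knob brings it to 0.012 m
- tab_end (a point): outer end of the indicator tab, a flat aluminium tongue 18 mm wide and 7 mm thick, 40 mm above the table; it slides out of the spring housing's side (behind the V jaw) towards the vice's +x; flush when in
- small_coupling: bystander: small steel coupling, 26 mm body 32 mm high with a 16 mm neck 28 mm long (60 mm in all); origin under its foot
- plug: bystander: plain steel cylinder without a neck, 40 mm across, 60 mm high; origin under its foot
- spanner: bystander: flat steel spanner 180 mm long, lying on the table
- mass_disc: bystander: dark steel mass disc, 110 mm across, 26 mm high over its boss
- collar: bystander: steel ring, 60 mm across, 36 mm hole, 16 mm high
- oil_jar: bystander: amber glass jar with a black cap, 52 mm across, 75 mm high
Things that resemble listed ones, but are neither listed nor needed, are in the scene too. What is shaped like the coupling but brown or pink is not meant.

How it is judged:
By the outcome, as a careful person would: the job done as asked, in the order asked, and still so for the second after the job is handed in, with the robot touching nothing.
It also fails if it takes over 70 s, if anything falls off the work surface, if the arm or the gripper's body presses on something with over 40 N, if the wrist force passes 120 N, or if a joint passes its speed limit or range.

## Robot

A 6-joint arm with a two-finger parallel gripper is mounted at the origin on the work surface. World frame = base frame: x ahead of the robot, y to its left, z up, the work surface at z = 0. Lengths are in m, angles in rad, forces in N, time in s.
With the tool pointing down it reaches from about 0.275 to 0.825 m from the base axis. Payload 5.2 kg.
Tool frame: the origin (TCP) lies midway between the tips of the shut fingers; the grasp point (between the pads) lies 19 mm behind it; z points along the fingers, y is the line along which they close (so a half turn about z gives the same grasp; the last joint's range is limited). The gripper opens to 93 mm and grips with 3 to 60 N. Pads are 15 mm wide; open, the fingers measure 128 mm over their backs; the gripper's body (75 mm by 188 mm) begins 65 mm behind the grasp point.
Start: joints at [0.992, 0.259, 1.535, -0, 1.348, -0.203], TCP at [0.202, 0.512, 0.191] pointing down, gripper open.
Joint ranges: [-3.14, 3.14], [-0.91, 2.08], [0.19, 2.58], [-1.22, 4.36], [0.22, 2.71], [-3.12, 3.12]. Speed limits (rad/s): [2.57, 2.57, 3.14, 3.14, 3.14, 3.14].

## Interface

Orientations are given as a unit quaternion [x, y, z, w].
In Python, from plant import arm, read_camera, camera_params gives the robot as it stands.
- The arm moves only by the tool move_arm, never from a script. Its argument "plan" is text: rows parted by semicolons, each of 5 numbers parted by spaces: the opening, from -1 (shut) to 1 (fully open), then the shift along the tool's x, y, z in m, then the turn about the tool's z in degrees. A call has 1 to 20 rows; each row is the pose to reach, as a shift and turn from the pose commanded when the call began, along the tool's axes at that moment; what a row does not reach only later rows make up. A row lasts 1/8 s, in which the tool goes at most 62.5 mm and 10.7 degrees, less where a joint would pass 70% of its speed; a pose out of reach is approached as far as the arm can. A call with a gripper value outside its range is refused whole. The fingers move at their own pace and stop on an object; "force" is the grip in N (left out, the last holds). Time passes only in rows, so rows that repeat a pose let the fingers close. It gives the time, the measured TCP pose, the force, the opening and the grip force at its end, in the units of the state.
- arm.get_state(): the state, without advancing time (a new reading comes with each control period).
- read_camera(name): name is "side" or "top"; returns the picture (480x640x3 uint8, blue, green, red); there is no depth.
- camera_params(name): a dict with "intrinsics" (3x3 intrinsics, pixels), "k1" (the pictures are not rectified: a ray, as slopes to the right and down, at radius r is drawn at 1 + k1 r^2 times it, then the intrinsics apply), "origin" and "attitude" of the camera in the world. Camera axes: x right, y down, z forward; pixel columns grow to the right and rows downward; lengths in m; the calibration is good to about 2 mm. A picture is of the moment at which its call begins. camera_params takes no time and is no camera call.
- arm.job_done(): hands the job in; it is judged then, once.
The state is a dict: "clock": time; "joint_pos": joint angles; "joint_vel": joint speeds; "tau": joint torques, N m; "eef_pos": TCP position; "tool_rot": TCP orientation; "force": force on the tool from outside, world axes, zero at the start; "wrist_torque": the same for the moment, N m; "grip_width": finger opening in m; "finger_force": force on a finger pad.
Only numpy, scipy, OpenCV 4.12 (cv2) and the standard library are available. Lean on these libraries where they do the work, as an engineer would, in place of code of your own. Each camera call takes 0.05 s, during which the arm holds its last target. There are 200 camera calls.

## Working session

There is one attempt and no reset: what is moved stays moved. The work goes in short steps, Python scripts to look and compute and a tool call to move; the robot and the scene stay as the last step left them, time stands still between calls to the robot, and variables do not carry over. Pictures are saved under pics/ and viewed, at most 10 in all, crops included, and the job is handed in when it is done.

Besides the shell and the picture viewer there is one more tool, called after "Call:" as name(argument=value, ...) on one line, values as JSON. move_arm: Moves the arm, as the interface text tells. Its arguments: {"type":"object","properties":{"plan":{"type":"string"},"force":{"type":"number"}},"required":["plan"]}

```bash
mkdir -p pics; cat > h.py <<'E'
import numpy as np, cv2
from scipy.spatial.transform import Rotation as R
from plant import arm, read_camera, camera_params
def att(p):
    a=np.array(p["attitude"],float)
    return a if a.shape==(3,3) else R.from_quat(a).as_matrix()
def ray(name,u,v):
    p=camera_params(name);K=np.array(p["intrinsics"]);k=p["k1"]
    d=np.array([(u-K[0,2])/K[0,0],(v-K[1,2])/K[1,1]]);s=d.copy()
    for _ in range(20): s=d/(1+k*(s@s))
    w=att(p)@np.array([s[0],s[1],1]);return np.array(p["origin"]),w
def onz(name,u,v,z):
    o,w=ray(name,u,v);return o+w*(z-o[2])/w[2]
def proj(name,X):
    p=camera_params(name);K=np.array(p["intrinsics"])
    c=att(p).T@(np.array(X)-np.array(p["origin"]));s=c[:2]/c[2];s=s*(1+p["k1"]*(s@s))
    return np.array([K[0,0]*s[0]+K[0,2],K[1,1]*s[1]+K[1,2]])
E
python3 - <<'E'
from h import *
for n in("top","side"):
    print(n,camera_params(n)); cv2.imwrite(f"pics/{n}0.png",read_camera(n))
print(arm.get_state())
E
```

```text
top {'intrinsics': array([[624.73266653,   0.        , 321.99952156],
       [  0.        , 624.73266653, 233.84099358],
       [  0.        ,   0.        ,   1.        ]]), 'k1': 0.07561473529928144, 'origin': array([ 0.45063191, -0.03243482,  1.44362989]), 'attitude': array([ 0.71076302, -0.70222126,  0.03218944, -0.02578889])}
side {'intrinsics': array([[552.9407425 ,   0.        , 324.61964773],
       [  0.        , 552.9407425 , 242.28827086],
       [  0.        ,   0.        ,   1.        ]]), 'k1': -0.013666530609131335, 'origin': array([ 0.37463206, -0.95244641,  0.84978818]), 'attitude': array([ 0.89974801, -0.09958182,  0.03590131, -0.42337698])}
{'clock': 0.1, 'joint_pos': array([ 9.92185723e-01,  2.59239532e-01,  1.53590269e+00,  1.39993078e-05,
        1.34799102e+00, -2.02780931e-01]), 'joint_vel': array([ 0.00171245, -0.00015719, -0.0034442 ,  0.00026567, -0.00047136,
       -0.00158303]), 'tau': array([ 3.07256101e-03, -4.38209903e+01, -2.84647107e+01,  7.23766512e-02,
        3.62135097e-02, -8.74140687e-05]), 'eef_pos': array([0.20156109, 0.51120286, 0.18984581]), 'tool_rot': array([ 1.86812316e-01,  9.82395320e-01, -7.09644771e-04, -2.99662002e-04]), 'force': array([-0.79218157, -0.50693025,  1.13915666]), 'wrist_torque': array([0.05344757, 0.02651562, 0.0117085 ]), 'finger_force': 0.0, 'grip_width': 0.09265202488522871}
```

View pics/top0.png

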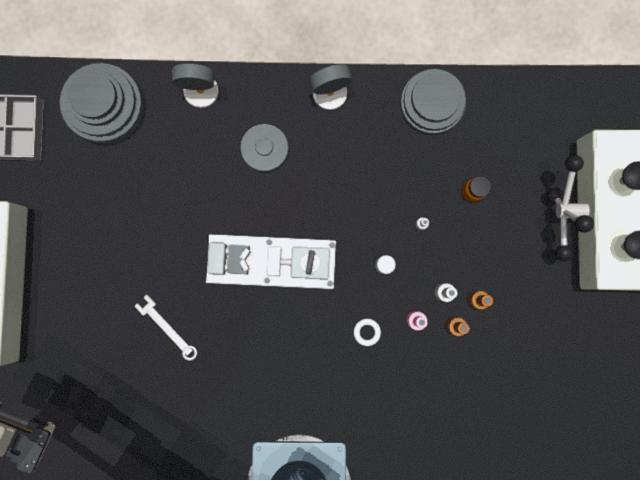

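View pics/side0.png

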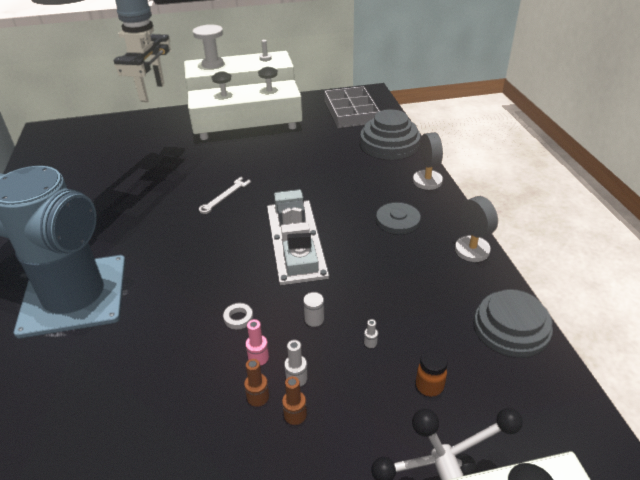

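The necked candidates in the top view are pink (418,320), brown (482,300) and (459,326), small steel (423,223), and large steel (447,292), which is (295,363) in the side view. The large steel one fits: it is uncoloured and its body is wider than the small one's. The vice lies at about (270,262), with its spring housing on the left (world +y). I'll confirm with a crop and measure.

```bash
cat > m.py <<'E'
from h import *
t=cv2.imread("pics/top0.png"); s=cv2.imread("pics/side0.png")
a=cv2.resize(t[200:350,370:510],None,fx=2.8,fy=2.8,interpolation=cv2.INTER_CUBIC)
b=cv2.resize(s[315:435,230:342],None,fx=3.5,fy=3.5,interpolation=cv2.INTER_CUBIC)
c=cv2.resize(t[225:295,200:342],None,fx=5.5,fy=2.5*2.2/2.2*2,interpolation=cv2.INTER_CUBIC)[:,:784]
c=cv2.resize(c,(392*2,int(392*2*70/142)))
o=np.zeros((600,800,3),np.uint8); x=cv2.resize(np.hstack([a,b]),None,fx=.5,fy=.5)
o[:x.shape[0],:x.shape[1]]=x; o[212:212+386,:784]=c[:386]; cv2.imwrite("pics/crop.png",o)
# bed
g=cv2.cvtColor(t,cv2.COLOR_BGR2GRAY); m=np.zeros_like(g); m[225:295,195:345]=(g[225:295,195:345]>190)*255
m=cv2.morphologyEx(m,cv2.MORPH_CLOSE,np.ones((3,3)))
p=np.argwhere(m>0)[:,::-1]
P=np.array([onz("top",u,v,.012)[:2] for u,v in cv2.convexHull(p.astype(np.int32))[:,0]])
r=cv2.minAreaRect((P*1000).astype(np.float32)); print("bed",r,cv2.boxPoints(r))
# coupling blobs
for n,im,box in(("top",t,(435,280,460,305)),("side",s,(280,335,312,390))):
    x0,y0,x1,y1=box; gg=cv2.cvtColor(im,cv2.COLOR_BGR2GRAY)[y0:y1,x0:x1]
    q=np.argwhere(gg>70)[:,::-1]+[x0,y0]; print(n,q.min(0),q.max(0),q.mean(0))
    print(cv2.minAreaRect(q.astype(np.float32)))
print("scale top", proj("top",[.4,-.2,.0]),proj("top",[.5,-.2,.0]))
E
python3 m.py
```

```text
bed ((504.313232421875, 71.41717529296875), (289.2301330566406, 109.7999038696289), 87.89995574951172) [[444.15082 -71.08899]
 [553.877   -75.11255]
 [564.47565 213.92334]
 [454.74945 217.9469 ]]
top [435 283] [457 302] [445.73295455 292.23863636]
((445.25006103515625, 292.2500305175781), (20.50609588623047, 19.79899024963379), 45.0)
side [284 339] [307 388] [294.87569989 365.03695409]
((295.5, 363.5), (49.0, 23.0), 90.0)
scale top [388.77037751 308.26023611] [388.8394688  264.61795912]
```

View pics/crop.png

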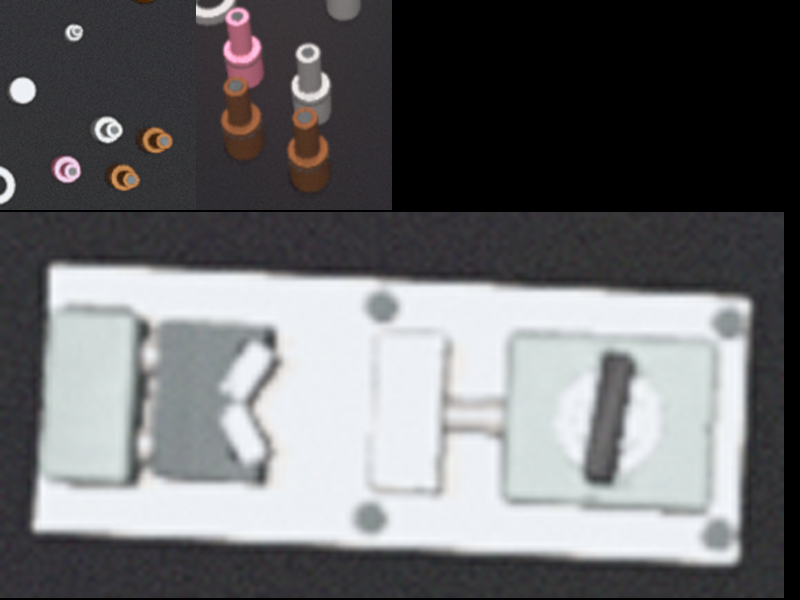

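The crop confirms it: the large steel coupling is top (446,292), side (293,345) at the neck top, white-grey and necked. The vice crop shows the V on the left, the sliding jaw in the middle and the knob bar at about top (310,263).

```bash
cat >> h.py <<'E'
def togo(X,phi=None):
    "tool-frame shift to TCP target X (world), and turn (deg) to bring tool y to world angle phi"
    s=arm.get_state(); T=R.from_quat(s["tool_rot"]).as_matrix()
    y=T[:,1]; a=np.degrees(np.arctan2(y[1],y[0]))
    print("tcp",s["eef_pos"].round(4),"phi",a.round(2),"t",s["clock"])
    print("shift",(T.T@(np.array(X)-s["eef_pos"])).round(4),"turn",None if phi is None else round(a-phi,2))
E
python3 - <<'E'
from h import *
t=cv2.imread("pics/top0.png")
print("neck top",onz("top",451.4,292.1,.095)," body",onz("top",446.4,292.1,.045))
o1,d1=ray("top",451.4,292.1);o2,d2=ray("side",293.4,345.3)
A=np.c_[d1,-d2];q=np.linalg.lstsq(A,o2-o1,rcond=None)[0];print("tri",o1+q[0]*d1,o2+q[1]*d2)
# knob bar: dark pixels in housing
g=cv2.cvtColor(t,cv2.COLOR_BGR2GRAY);m=np.argwhere(g[245:280,296:326]<110)[:,::-1]+[296,245]
W=np.array([onz("top",u,v,.092)[:2] for u,v in m]);r=cv2.minAreaRect((W*1000).astype(np.float32));print("knob",r)
V=np.array([.5045,.0764]);yx=np.array([.0367,.9993]);xx=np.array([.9993,-.0367])
print("vice knob",V-.095*yx,"nest",V+.03*yx)
k=lambda u,v,z:(lambda d:np.array([d@xx,d@yx])*1000)(onz("top",u,v,z)[:2]-V)
for n,u,v,z in(("slide front",200+373/5.52,225+(410-212)/5.52,.051),("V apex",200+231/5.52,225+(400-212)/5.52,.053),("V right",200+270/5.52,225+(400-212)/5.52,.053),("spring L",200+42/5.52,225+185/5.52,.056)): print(n,k(u,v,z))
togo([.43,-.27,.191],46)
E
```

```text
neck top [ 0.43961832 -0.32310468  0.095     ]  body [ 0.43905034 -0.32280139  0.045     ]
tri [ 0.43961274 -0.3232521   0.09431602] [ 0.43843063 -0.32314768  0.09430317]
knob ((500.4447021484375, -18.81276512145996), (11.388551712036133, 49.00062561035156), 81.31925201416016)
vice knob [ 0.5010135 -0.0185335] nest [0.505601 0.106379]
slide front [-1.16048209 -0.41047737]
V apex [4.50722851e-02 5.65840270e+01]
V right [ 0.79629217 40.96503105]
spring L [ -2.47079641 131.62359895]
tcp [0.2016 0.5112 0.1898] phi 68.47 t 0.1
shift [-4.992e-01 -6.428e-01 -3.000e-04] turn 22.47
```

Call:
move_arm(plan="0.2 -0.527 -0.689 0.030 22.5;0.2 -0.527 -0.689 0.030 22.5;0.2 -0.527 -0.689 0.030 22.5;0.2 -0.527 -0.689 0.030 22.5;0.2 -0.527 -0.689 0.030 22.5;0.2 -0.527 -0.689 0.030 22.5;0.2 -0.527 -0.689 0.030 22.5;0.2 -0.527 -0.689 0.030 22.5;0.2 -0.527 -0.689 0.030 22.5;0.2 -0.527 -0.689 0.030 22.5;0.2 -0.527 -0.689 0.030 22.5;0.2 -0.527 -0.689 0.030 22.5;0.2 -0.527 -0.689 0.030 22.5;0.2 -0.527 -0.689 0.030 22.5;0.2 -0.527 -0.689 0.030 22.5;0.2 -0.527 -0.689 0.030 22.5;0.2 -0.527 -0.689 0.030 22.5;0.2 -0.527 -0.689 0.030 22.5", force=30)

```text
clock: 2.35
eef_pos: [0.4392, -0.3215, 0.161]
tool_rot: [0.374, 0.927, -0.0, 0.0]
force: [0.0, 0.2, -0.1]
grip_width: 0.0557
finger_force: 0.0
```

```bash
python3 - <<'E'
from h import *
togo([.439,-.323,.062],46)
s=read_camera("side");t=read_camera("top")
cv2.imwrite("pics/a.png",np.hstack([cv2.resize(s[290:440,200:400],(400,300)),cv2.resize(t[220:370,350:550],(400,300))]))
E
```

```text
tcp [ 0.4392 -0.3215  0.161 ] phi 46.05 t 2.35
shift [-0.0008 -0.0012  0.0991] turn 0.05
```

View pics/a.png

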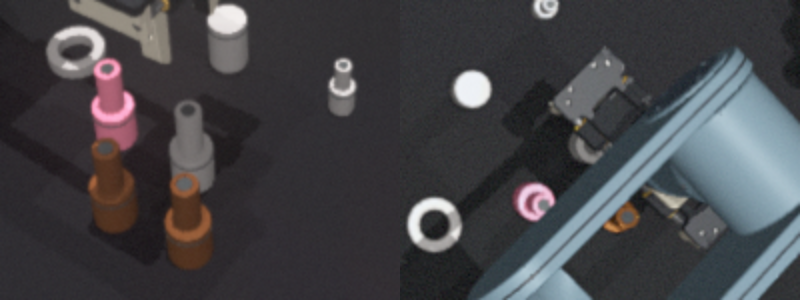

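The gripper stands over the steel coupling, with one finger each side of the neck: tips at about (160,58) and (212,10) in the crop, neck at (188,108). I'm going down and gripping.

Call:
move_arm(plan="0.2 -0.001 -0.001 0.03 0;0.2 -0.001 -0.001 0.06 0;0.2 -0.001 -0.001 0.08 0;0.2 -0.001 -0.001 0.095 0;0.2 -0.001 -0.001 0.099 0;0.2 -0.001 -0.001 0.099 0;-0.7 -0.001 -0.001 0.099 0;-0.7 -0.001 -0.001 0.099 0;-0.7 -0.001 -0.001 0.099 0;-0.7 -0.001 -0.001 0.099 0;-0.7 -0.001 -0.001 0.099 0;-0.7 -0.001 -0.001 0.099 0", force=30)

```text
clock: 3.95
eef_pos: [0.4392, -0.3244, 0.0618]
tool_rot: [0.375, 0.927, -0.0, 0.0]
force: [-1.6, -1.1, 1.2]
grip_width: 0.0226
finger_force: 30.0
```

Call:
move_arm(plan="-0.7 0 0 -0.02 0;-0.7 0 0 -0.06 0;-0.7 0 0 -0.11 0;-0.7 0 0 -0.13 0;-0.7 0.025 0.035 -0.13 0;-0.7 0.05 0.071 -0.13 0;-0.7 0.08 0.113 -0.13 0;-0.7 0.11 0.156 -0.13 0;-0.7 0.14 0.199 -0.13 0;-0.7 0.17 0.241 -0.13 0;-0.7 0.2 0.284 -0.13 0;-0.7 0.225 0.319 -0.13 0;-0.7 0.24 0.341 -0.13 0;-0.7 0.2485 0.353 -0.13 0;-0.7 0.2485 0.353 -0.13 0;-0.7 0.2485 0.353 -0.11 0;-0.7 0.2485 0.353 -0.11 0")

```text
clock: 6.08
eef_pos: [0.5043, 0.1012, 0.17]
tool_rot: [0.375, 0.927, -0.001, -0.002]
force: [-0.4, -1.1, -4.2]
grip_width: 0.0226
finger_force: 30.0
```

```bash
python3 - <<'E'
from h import *
togo([.5055,.1024,.0738],None)
s=read_camera("side");t=read_camera("top")
print(proj("side",[.5055,.1024,.11]))
cv2.imwrite("pics/b.png",np.hstack([cv2.resize(s[150:300,220:380],(400,375)),cv2.resize(t[190:340,190:350],(400,375))]))
E
```

```text
tcp [0.5043 0.1012 0.17  ] phi 45.9 t 6.075
shift [-0.0003  0.002   0.0962] turn None
[290.90093066 196.65602934]
```

View pics/b.png

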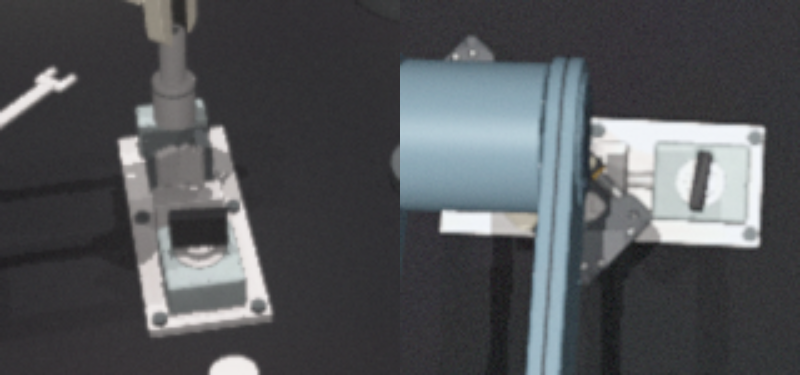

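The coupling hangs upright from the gripper over the vice, between the V jaw and the sliding jaw (side crop (178,110)). I'm lowering it slowly.

Call:
move_arm(plan="-0.7 0 0.002 0.03 0;-0.7 0 0.002 0.055 0;-0.7 0 0.002 0.075 0;-0.7 0 0.002 0.085 0;-0.7 0 0.002 0.09 0;-0.7 0 0.002 0.092 0;-0.7 0 0.002 0.092 0;-0.7 0 0.002 0.092 0")

```text
clock: 7.18
eef_pos: [0.5077, 0.1039, 0.0801]
tool_rot: [0.375, 0.927, 0.0, 0.001]
force: [-0.7, 0.6, -4.7]
grip_width: 0.0225
finger_force: 30.0
```

Call:
move_arm(plan="-0.7 0 -0.002 0.002 0;-0.7 0 -0.002 0.003 0;-0.7 0 -0.002 0.004 0;-0.7 0 -0.002 0.005 0;-0.7 0 -0.002 0.005 0;-0.7 0 -0.002 0.005 0")

```text
clock: 7.92
eef_pos: [0.5059, 0.1024, 0.0745]
tool_rot: [0.375, 0.927, -0.0, -0.0]
force: [-0.8, 0.1, -4.4]
grip_width: 0.0228
finger_force: 30.0
```

Call:
move_arm(plan="-0.7 0 0 0.0005 0;-0.7 0 0 0.001 0;-0.7 0 0 0.0015 0;-0.7 0 0 0.0015 0;-0.7 0 0 0.0015 0")

```text
clock: 8.55
eef_pos: [0.5067, 0.1021, 0.0742]
tool_rot: [0.375, 0.927, 0.0, 0.001]
force: [-1.9, -2.3, 6.0]
grip_width: 0.0223
finger_force: 30.1
```

It's on the bed (the force changed by +10 N). I'll release, then lift.

Call:
move_arm(plan="-0.35 0 0 0.001 0;-0.2 0 0 0.001 0;0.1 0 0 0.001 0;0.1 0 0 0.001 0;0.1 0 0 0.001 0;0.1 0 0 -0.01 0;0.1 0 0 -0.04 0;0.1 0 0 -0.08 0;0.1 0 0 -0.1 0;0.1 0 0 -0.1 0")

```text
clock: 9.8
eef_pos: [0.5074, 0.1024, 0.1754]
tool_rot: [0.375, 0.927, 0.001, 0.002]
force: [0.9, -0.5, -1.2]
grip_width: 0.0513
finger_force: 0.0
```

```bash
python3 - <<'E'
from h import *
togo([.5007,-.0187,.150],98)
E
```

```text
tcp [0.5074 0.1024 0.1754] phi 45.97 t 9.8
shift [-0.0793 -0.0918  0.0254] turn -52.03
```

Call:
move_arm(plan="0 -0.03 -0.035 0.01 -10;0 -0.06 -0.07 0.02 -20;0 -0.079 -0.092 0.025 -30;0 -0.079 -0.092 0.025 -35.5;0 -0.079 -0.092 0.025 -35.5;0 -0.079 -0.092 0.025 -35.5;0 -0.079 -0.092 0.05 -35.5;0 -0.079 -0.092 0.08 -35.5;0 -0.079 -0.092 0.105 -35.5;0 -0.079 -0.092 0.115 -35.5;0 -0.079 -0.092 0.115 -35.5;0 -0.079 -0.092 0.115 -35.5")

```text
clock: 11.3
eef_pos: [0.4996, -0.0187, 0.059]
tool_rot: [0.074, 0.997, -0.0, 0.001]
force: [-0.5, 0.4, 0.1]
grip_width: 0.0467
finger_force: 0.0
```

```bash
python3 - <<'E'
from h import *
togo([.5007,-.0187,.059],81.3)
s=read_camera("side");cv2.imwrite("pics/c.png",cv2.resize(s[150:300,220:380],(640,600)))
E
```

```text
tcp [ 0.4996 -0.0187  0.059 ] phi 81.47 t 11.3
shift [-0.0011  0.0002 -0.    ] turn 0.17
```

View pics/c.png

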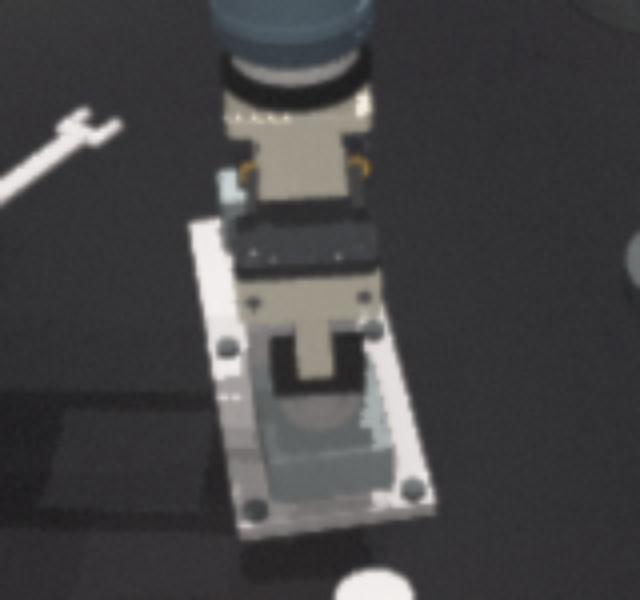

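Call:
move_arm(plan="-0.9 -0.001 0 0 0;-0.9 -0.001 0 0 0;-0.9 -0.001 0 0 0;-0.9 -0.001 0 0 0;-0.9 -0.001 0 0 0;-0.9 -0.001 0 0 4;-0.9 -0.001 0 0 10;-0.9 -0.001 0 0 18;-0.9 -0.001 0 0 26;-0.9 -0.001 0 0 34;-0.9 -0.001 0 0 42;-0.9 -0.001 0 0 50;-0.9 -0.001 0 0 58;-0.9 -0.001 0 0 66;-0.9 -0.001 0 0 74;-0.9 -0.001 0 0 80;-0.9 -0.001 0 0 80;-0.9 -0.001 0 0 80", force=60)

```text
clock: 13.6
eef_pos: [0.5004, -0.0187, 0.0582]
tool_rot: [0.697, 0.717, 0.001, 0.0]
force: [3.0, 0.8, -0.9]
grip_width: 0.0131
finger_force: 60.0
```

```bash
python3 - <<'E'
from h import *
togo([.5007,-.0187,.059],1.3)
st=arm.get_state();print(st["wrist_torque"],st["joint_pos"])
s=read_camera("side");t=read_camera("top")
V=np.array([.5045,.0764]);yx=np.array([.0367,.9993]);xx=np.array([.9993,-.0367])
for x in(.035,.047,.055):
    for z in (.0435,): print(proj("top",[*(V+x*xx+.114*yx),z]),proj("side",[*(V+x*xx+.114*yx),z]))
cv2.imwrite("pics/d_top.png",t);cv2.imwrite("pics/d_side.png",s)
cv2.imwrite("pics/d.png",np.hstack([cv2.resize(s[170:290,250:350],(400,480)),cv2.resize(t[215:311,195:275],(400,480),interpolation=cv2.INTER_CUBIC)]))
E
```

```text
tcp [ 0.5004 -0.0187  0.0582] phi 1.58 t 13.6
shift [-0.      0.0003 -0.0008] turn 0.28
[ 0.04636332 -0.48583066  0.01006828] [-2.60838717e-01  3.04050644e-01  1.83043270e+00  5.75792018e-04
  1.00586025e+00 -2.88676497e-01]
[217.56903664 242.4033973 ] [301.69956953 197.03941307]
[217.9044495  237.06366457] [306.37824626 196.49085266]
[218.12715155 233.50816537] [309.49203301 196.12582351]
```

View pics/d.png

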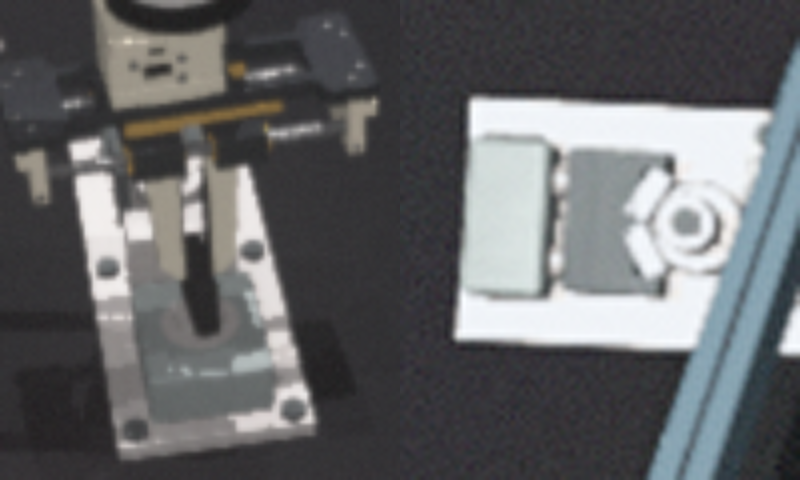

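The side crop shows the fingers holding the turned bar. The top crop shows the coupling upright in the V opening (685,220) and the tab still in, with nothing beyond the housing edge at (510,135). I'll keep turning in small steps and use frame differences at the tab.

```bash
cat > tab.py <<'E'
from h import *
st=arm.get_state(); T=R.from_quat(st["tool_rot"]).as_matrix()
print("phi",np.degrees(np.arctan2(T[1,1],T[0,1])).round(2),"t",st["clock"],"wt",st["wrist_torque"].round(3),"tau6",round(st["tau"][5],3))
b=cv2.imread("pics/d_top.png").astype(int).sum(2)/3
t=np.mean([read_camera("top") for _ in range(3)],0); cv2.imwrite("pics/last_top.png",t)
d=t.sum(2)/3-b
print("tab region diff rows 230-246 (cols 216-219 mean):",d[230:247,216:220].mean(1).round(0))
print("cols 210-226 (rows 237-241):",d[237:242,208:228].mean(0).round(0))
n=np.abs(d[240:275,225:262])>25; print("coupling/jaw change px",n.sum(), "cols",np.flatnonzero(n.any(0))+225)
E
python3 tab.py
```

```text
phi 1.53 t 13.7 wt [ 0.048 -0.61   0.1  ] tau6 0.057
tab region diff rows 230-246 (cols 216-219 mean): [ 3.  0.  0. -0. -1.  0. -0.  1.  0. -0. -0. -0.  0.  1. -1.  1.  1.]
cols 210-226 (rows 237-241): [-1.  0. -0. -0.  0.  0. -0. -0. -0.  0. -0.  0. -0.  0. -0. -0.  0. -0.
 -0.  0.]
coupling/jaw change px 0 cols [][ WARN:0@2.139] global loadsave.cpp:1063 imwrite_ Unsupported depth image for selected encoder is fallbacked to CV_8U.
```

Call:
move_arm(plan="-0.9 0 0 0 6;-0.9 0 0 0 12;-0.9 0 0 0 15;-0.9 0 0 0 15;-0.9 0 0 0 15")

```text
clock: 14.48
eef_pos: [0.5005, -0.0188, 0.0582]
tool_rot: [0.785, 0.619, 0.001, 0.0]
force: [4.8, 1.9, -2.6]
grip_width: 0.0128
finger_force: 60.2
```

```bash
python3 tab.py
```

```text
phi -13.48 t 14.475 wt [ 0.164 -0.84   0.257] tau6 0.233
tab region diff rows 230-246 (cols 216-219 mean): [ 2. -0. -2. -1.  0. -0. -0.  0. -0. -1. -7. -5. -0.  1. -1.  0.  0.]
cols 210-226 (rows 237-241): [-1. -0. -0. -0. -0. -3. -1. -1. -1. -2. -2. -4. -7. -7. -2. -0.  0. -0.
 -0.  0.]
coupling/jaw change px 60 cols [226 227 239 240 241 242 245 246 247 248 249 254 255 256 257 258 259][ WARN:0@2.112] global loadsave.cpp:1063 imwrite_ Unsupported depth image for selected encoder is fallbacked to CV_8U.
```

Call:
move_arm(plan="-0.9 0 0 0 3;-0.9 0 0 0 6;-0.9 0 0 0 6;-0.9 0 0 0 6")

```text
clock: 15.12
eef_pos: [0.5006, -0.0188, 0.0582]
tool_rot: [0.817, 0.577, 0.001, 0.001]
force: [5.7, 1.2, -2.1]
grip_width: 0.0127
finger_force: 60.2
```

```bash
cat >> tab.py <<'E'
np.set_printoptions(linewidth=200); print(d[228:248,210:226].round(0).astype(int))
E
python3 tab.py 2>/dev/null
```

```text
phi -19.48 t 15.125 wt [ 0.159 -0.922  0.22 ] tau6 0.252
tab region diff rows 230-246 (cols 216-219 mean): [ 2.  0. -1. -2. -0. -0.  0.  1. -4. -2. -0.  0.  0.  0. -1.  1.  0.]
cols 210-226 (rows 237-241): [ -2.  -0.  -0.  -0.  -1. -11.  -4.  -0.  -1.  -0.  -2.  -1.  -2. -14.
 -30. -26.  -8.  -1.  -0.   0.]
coupling/jaw change px 122 cols [226 227 228 239 240 241 242 243 244 245 246 247 248 249 250 254 255 256
 257 258 259 261]
[[ -1   0  -5   6   2   4  -2   0   5   7   1   2   2  -3  -5   4]
 [  2   5  -3  -2   3   4  -4   5   0   4  -2  -3  -2  -3   2  -1]
 [ -1  -1   3  -2   0  -2   3   0   4   0   0  -3   1   2   4   0]
 [ -4   3  -1  -1  -4  -2   1   2  -1   0   2  -5  -1  -7  -3  -4]
 [  0   3   4  -4   2   0  -4  -2   5  -4   3  -1   2   0  -1   1]
 [  0   0  -3   4   0   2  -2   1  -2  -3   3  -3  -2  -2   0   5]
 [ -2   2  -1   4  -2   3  -3   2  -1   0   0   1  -3  -2   1   1]
 [  0  -1   0   0  -2  -1   1   0  -2   2  -1  -1  -1   0   0  -1]
 [ -1   1   1   0   1   0   0   0   0   1   0   0   0   0   1   0]
 [ -1   0   0   0   0   0   0   0   0   2  -1   0   0   0   0   0]
 [  1  -1   0 -14  -4   0  -2  -2  -5  -6  -7  -8  -4   0   0   0]
 [  0   0   0 -18  -7   0  -1  -1  -3  -4  -4 -14 -18  -6   1   0]
 [  0   0  -1 -15  -5  -1  -1   0   0  -1   0 -21 -51 -45 -14   0]
 [ -1   0  -1  -9  -5  -1  -1   0   0   2   0 -26 -76 -82 -25  -4]
 [  1   1   1  -3   2   3   0   1   0   0  -1 -22 -52 -60 -22  -4]
 [  0   1   2  -2   1  -2   1   1   0   0   3   1   1  -3 -10  -3]
 [ -1  -1   0   0   0   3   0  -2   0  -1   1   0  -1   0  -2   0]
 [  0   0   0   1   0   1   0   1   2   0  -1  -1  -1   0  -1   0]
 [  1  -1   0   0   0  -1  -1   1   1   0   0   0   0   0   0   1]
 [  0  -1   1  -1   1   0  -1  -1   0   0  -1   1   1   2   1   2]]
```

Call:
move_arm(plan="-0.9 0 0 0 3;-0.9 0 0 0 6;-0.9 0 0 0 6;-0.9 0 0 0 6")

```text
clock: 15.78
eef_pos: [0.5007, -0.0188, 0.0582]
tool_rot: [0.846, 0.534, 0.001, 0.001]
force: [5.5, 1.3, -2.9]
grip_width: 0.0133
finger_force: 60.2
```

```bash
python3 tab.py 2>/dev/null; python3 - <<'E'
import cv2,numpy as np
t=cv2.imread("pics/last_top.png")
b=cv2.imread("pics/d_top.png")
print(b.mean(2)[230:256:1,217].round(0))
cv2.imwrite("pics/e.png",np.hstack([cv2.resize(x[222:252,203:238],(400,343),interpolation=cv2.INTER_CUBIC) for x in(b,t)]))
E
```

```text
phi -25.48 t 15.775 wt [ 0.164 -0.868  0.228] tau6 0.267
tab region diff rows 230-246 (cols 216-219 mean): [ 2. -1.  0. -2. -0. -0. -1. -0.  0. -0. -0.  0.  1.  1. -1.  1. -0.]
cols 210-226 (rows 237-241): [ -2.  -0.   0.  -0.  -0. -11.  -4.  -0.  -0.   0.  -0.   0.  -0. -11.
 -51. -62. -18.  -2.   0.   0.]
coupling/jaw change px 205 cols [226 227 228 239 240 241 242 243 244 245 246 247 248 249 250 253 254 255
 256 257 258 259 260 261]
[[ -4   3  -3   2   0   2  -6   0   7   7   2   0   1  -1  -4   6]
 [  4   3  -3  -1   5   2  -2   3   3   1  -2  -2   0  -4   2   0]
 [ -1  -5   1  -4   2  -2   0  -1   6   1  -3  -2   2   2   1   2]
 [ -2   4   3   0  -2  -1  -2   5  -4  -1   4  -3  -2  -3  -7  -1]
 [ -2   1   4   0   1   4  -2   1   2   1   4   0   2  -1  -1  -2]
 [  0   2   0   5  -3   2  -5   6  -3  -5  -2  -2   0  -2   3   4]
 [ -2   0  -2   4  -2   0  -2   1  -1   0   0   5  -2  -2   1   2]
 [  0  -1   1   1  -2  -2  -1   0  -1   1  -1  -1   0   0   0  -1]
 [  0   1   1   0   1   1   0  -1  -2  -4  -6  -2  -1   0   1   0]
 [  0   0   0   0   0  -1   1   0  -1  -1  -3  -1 -10  -6   0   0]
 [  1  -1  -1 -14  -4   0  -1   1   0   0   0   0 -34 -45 -16  -2]
 [ -1   0   0 -17  -8   0  -1   0   0   0   1  -9 -61 -83 -26  -4]
 [  0   0  -1 -15  -5  -1  -1   0   0   0   0 -19 -74 -89 -24  -1]
 [  1   0  -1  -9  -4   0  -1  -1   0   2   0 -27 -76 -85 -24  -3]
 [  0   1   0  -4   3   2   1   2   1   1   0 -22 -54 -58 -21  -4]
 [ -1   1   1  -1   1   0   0   0   1   1   3   1   0  -1 -10  -3]
 [ -1   0   0   0   0   3   0  -1  -1  -1  -1   0  -2   1  -2   0]
 [  0   0   0   1   0   1   0   1   1   2   0  -1   0   0  -2  -2]
 [  0  -1   0   0   0   0  -1   0   2  -1   0   0   0   0   0   3]
 [  2  -1   1  -1   1   0  -2  -1   0   0  -1   1   0   1   2   0]]
[ 54.  51.  54.  47. 108. 226. 245. 244. 243. 244. 244. 227. 174. 184.
 213. 218. 217. 219. 219. 217. 219. 217. 218. 218. 219. 220.]
```

View pics/e.png

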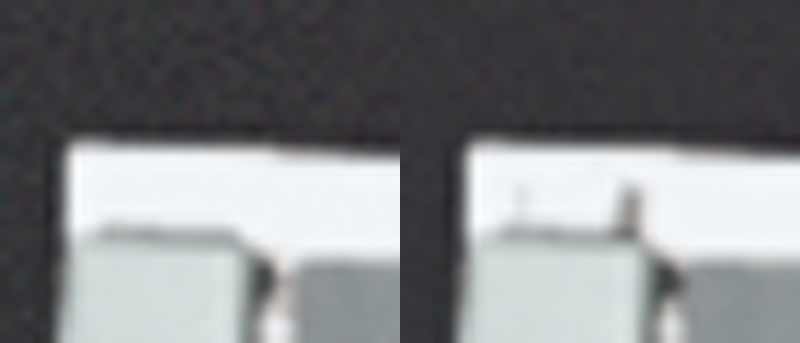

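The tab is emerging: a tongue with its shadow at crop (575,205), and its end at top row ≈236.4 against ≈241.9 when flush, so ≈12 mm out. I'll turn about 4.5° more to reach ≈16 mm.

Call:
move_arm(plan="-0.9 0 0 0 2;-0.9 0 0 0 4.5;-0.9 0 0 0 4.5;-0.9 0 0 0 4.5")

```text
clock: 16.42
eef_pos: [0.5007, -0.0189, 0.0582]
tool_rot: [0.866, 0.5, 0.001, 0.001]
force: [6.5, 2.1, -2.6]
grip_width: 0.0129
finger_force: 60.3
```

```bash
python3 tab.py 2>/dev/null
```

```text
phi -29.97 t 16.425 wt [ 0.11  -0.942  0.248] tau6 0.287
tab region diff rows 230-246 (cols 216-219 mean): [ 3. -1. -1. -1.  1.  0.  0.  1.  0. -0. -0.  0.  2.  1. -1.  1.  0.]
cols 210-226 (rows 237-241): [ -2.  -0.  -0.  -0.  -1. -11.  -4.  -0.  -1.   0.   0.   1.   0. -11.
 -61. -79. -24.  -4.  -1.   0.]
coupling/jaw change px 234 cols [225 226 227 228 229 238 239 240 241 242 243 244 245 246 247 248 249 250
 251 252 253 254 255 256 257 258 259 260 261]
[[  0   0  -5   6  -1   8  -7  -1   8   4  -5   2   1  -3  -5   5]
 [  2   5  -5  -3   0   4  -2   5   5   2  -5  -1  -1  -4  -2  -6]
 [ -2  -3   1   4   0  -3   5   3   5   1  -1  -6   3   1   4   2]
 [ -1   2  -2   2  -4   1  -6   3   0  -1   3  -3  -3  -5  -2  -1]
 [  0   0   3  -5   3   2  -4   0   3  -1   1  -3   5   3  -1   1]
 [  1   0  -5   3   5   1  -1   2  -1  -4   2  -4   0  -1  -2   7]
 [ -1   0  -1   6   8  10   0   3   2  -1   0   2 -17 -10   0   1]
 [  0   0   0   0  -1  -1   1   0   0   1   0   1 -30 -15  -1  -2]
 [  0   0   1   0   1   1   1   1   0   0   1   1 -27 -19  -5  -5]
 [ -1   0   0   0   0  -1   0   0   0   2   0   0 -38 -52 -20  -8]
 [  1  -1   0 -13  -4   0  -1   1   1   0   1   0 -52 -84 -27  -5]
 [  0   0   1 -18  -7   0   0   1  -1   0   1  -9 -62 -89 -25  -3]
 [  0   0  -1 -15  -6  -1  -1   0   0   0   1 -19 -73 -86 -24   0]
 [  0   0  -2  -8  -4  -1   0  -1   1   2  -1 -26 -78 -86 -25  -3]
 [  1   1   1  -4   2   2   1   3   2   0  -2 -22 -50 -59 -22  -3]
 [  0   1   0   0   1  -1   0   1   1   1   3  -1  -1  -1 -10  -3]
 [  0  -1   0   0  -1   2   0  -1  -1  -1   0   0  -1   0  -2   0]
 [  0   0   1   0   0   1   0   1   2   2  -1  -2   0  -1  -1   1]
 [  0   1   0   1  -1  -1  -1   0   2   0  -1   1   0  -1   1   0]
 [  1   0   1  -1   0   0  -1  -1   0   0   0   1   0   1   2   0]]
```

The tab end is now at row ≈234.5, so ≈16 mm, inside the 12–20 mm window. I'll release the knob and back off upwards.

Call:
move_arm(plan="-0.4 0 0 0 0;-0.1 0 0 0 0;-0.1 0 0 0 0;-0.1 0 0 0 0;-0.1 0 0 -0.02 0;-0.1 0 0 -0.06 0;-0.1 0 0 -0.11 0;-0.1 0 0 -0.15 0;-0.1 0 -0.05 -0.18 0;-0.1 0 -0.1 -0.18 0;-0.1 0 -0.15 -0.18 0;-0.1 0 -0.18 -0.18 0;-0.1 0 -0.18 -0.18 0;-0.1 0 -0.18 -0.18 0")

```text
clock: 18.32
eef_pos: [0.3448, 0.0709, 0.2383]
tool_rot: [0.866, 0.5, 0.0, 0.0]
force: [0.6, -0.6, 0.3]
grip_width: 0.0421
finger_force: 0.0
```

```bash
python3 tab.py 2>/dev/null | head -3; python3 - <<'E'
from h import *
s=read_camera("side");t=read_camera("top")
V=np.array([.5045,.0764]);yx=np.array([.0367,.9993]);xx=np.array([.9993,-.0367])
for x in(.035,.047,.051,.055): print(x,proj("side",[*(V+x*xx+.105*yx),.0435]))
cv2.imwrite("pics/f.png",np.hstack([cv2.resize(s[165:285,250:350],(400,480),interpolation=cv2.INTER_CUBIC),cv2.resize(t[215:311,195:275],(400,480),interpolation=cv2.INTER_CUBIC)]))
E
```

```text
phi -30.02 t 18.325 wt [-0.062  0.116 -0.007] tau6 0.004
tab region diff rows 230-246 (cols 216-219 mean): [-0. -1. -3. -2. -2. -2. -2. -2. -3. -3. -2. -3. -2. -2. -3. -2. -3.]
cols 210-226 (rows 237-241): [ -4.  -3.  -3.  -3.  -3. -14.  -7.  -3.  -3.  -3.  -3.  -2.  -2. -14.
0.035 [302.20616556 199.05267259]
0.047 [306.90726918 198.49934408]
0.051 [308.47215004 198.31517513]
0.055 [310.03595416 198.13114307]
```

View pics/f.png

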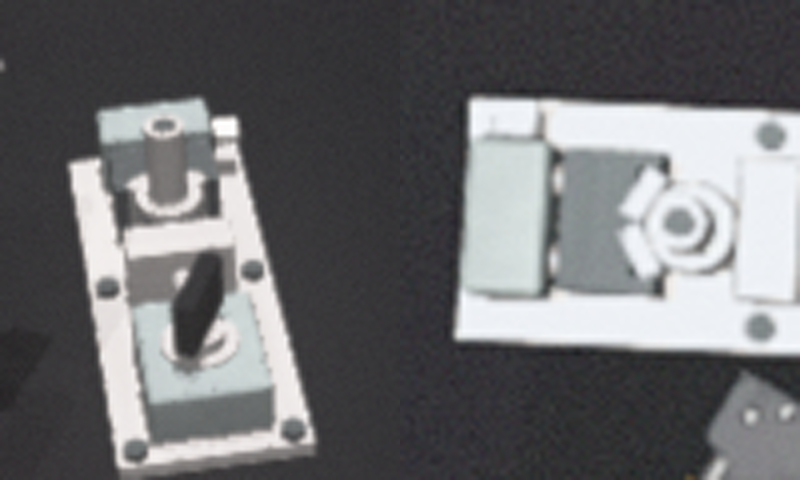

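The coupling stands upright in the V between the jaws, and the tab shows to the right of the spring housing (side crop (226,125)). I'll measure its length from the side view too.

```bash
python3 - <<'E' 2>/dev/null
from h import *
np.set_printoptions(linewidth=200)
s=np.mean([read_camera("side") for _ in range(4)],0).mean(2)
print("cols 298-316, rows 190-210");print(s[190:212,298:317].round(0).astype(int))
t=np.mean([read_camera("top") for _ in range(4)],0).mean(2)
print("top rows 230-246 cols 208-226");print(t[230:247,208:227].round(0).astype(int))
V=np.array([.5045,.0764]);yx=np.array([.0367,.9993]);xx=np.array([.9993,-.0367])
P=lambda n,x,y,z:print(n,x,y,z,proj(n,[*(V+x*xx+y*yx),z]).round(2))
P("side",.035,.096,.056);P("side",.035,.096,.0435);P("side",.051,.105,.0435);P("side",.051,.105,.0365);P("side",.055,.105,.012);P("side",.051,.123,.0435)
P("top",.055,.114,.012);P("top",.035,.114,.056);P("top",.051,.114,.0435)
E
```

```text
cols 298-316, rows 190-210
[[179 199 160  90  57  56  55  55  56  55  56  56  54  55  54  53  52  55  54]
 [206 207 190 114  64  56  55  55  56  56  57  54  55  55  54  54  54  53  55]
 [208 207 201 146  81  57  56  56  56  56  57  54  54  55  54  54  54  55  54]
 [207 207 206 180 101  69  73  74  76  86  87  63  56  55  55  55  54  55  54]
 [206 205 206 186 118 136 166 171 173 183 180 102  59  56  55  54  54  55  55]
 [206 205 205 192 150 225 248 250 249 250 248 151  67  54  54  55  54  56  54]
 [205 204 203 194 162 235 250 251 251 251 249 159  73  55  54  55  54  54  53]
 [185 186 182 175 151 188 246 250 251 251 249 172  82  57  56  55  56  54  55]
 [127 136 130 123 113 150 235 243 244 244 242 164  82  56  56  56  54  55  54]
 [110 113 115 111  97  94 151 163 167 164 161 123  73  55  56  56  55  56  56]
 [114 121 125 118  94  81 134 149 168 156 165 112  66  56  56  55  55  57  55]
 [116 116 118 115 103  89 163 181 210 213 228 138  69  57  55  56  56  56  55]
 [115 114 114 116 114 116 217 229 232 234 233 156  80  57  56  57  55  56  56]
 [114 116 115 118 120 142 221 230 231 232 228 
[... 1692 characters left out ...]
7 174 151 122 129 207 237 242]
 [ 96 190 201 197 193 192 191 188 183 181 181 179 179 177 175 167 174 207 230]
 [ 96 183 209 211 211 210 211 211 210 210 211 209 210 212 213 200 158 147 175]
 [113 182 210 214 213 214 214 214 215 216 215 216 217 218 220 204 157 100  90]
 [116 182 208 213 213 213 214 214 215 215 215 215 215 216 219 201 150  89  66]]
side 0.035 0.096 0.056 [302.49 197.  ]
side 0.035 0.096 0.0435 [302.72 201.09]
side 0.051 0.105 0.0435 [308.47 198.32]
side 0.051 0.105 0.0365 [308.58 200.58]
side 0.055 0.105 0.012 [310.48 208.21]
side 0.051 0.123 0.0435 [307.4  194.32]
top 0.055 0.114 0.012 [220.28 234.64]
top 0.035 0.114 0.056 [216.68 242.02]
top 0.051 0.114 0.0435 [218.02 235.29]
```

Side and top views agree on roughly 16–18 mm, inside the 12–20 mm window, and the gripper is clear. I'm handing in.

```bash
python3 -c "
from plant import arm
print(arm.job_done())"
```

```text
the job is handed in; nothing more can be done
None
```

The coupling stands on the vice bed, clamped in the V, with the indicator tab out about 16–18 mm by my camera estimate (12–20 mm is right). The gripper is clear of everything, no other part was handled, and the job was handed in at about 18.5 s; no verdict came back.

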